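# Set the code on the lock box and draw its bolt

### The job

Unlock the stock box: roll its three thumbwheels, left to right as the robot sees them, to the code 4-2-5 (count the pips on the uppermost faces), then slide the bolt tab fully to the right and let go of everything. Work with a light fingertip: never press on a wheel or push the bolt tab with more than 15 N, and leave the stones, jars and loupe beside the box where they are.

Things in the scene. Friction and masses are not known exactly. Their poses are not given: they have to be found in the camera images.
- lock_box: the grey steel lock box, 136 deep (x) x 220 wide (y) x 70 high, fixed to the table. Origin: centre of its underside; its x points away from the robot, y to the robot's left, z up (turned by its yaw). Its flat top plate, 70 above the origin, carries three black thumbwheels in a row along y and, nearer the robot, a sliding bolt tab. Each wheel: smooth, radius 30, 22 wide, axle along box y, about 22 standing out of the plate, with a rubber rim
- wheel_left_top (a point): nominal highest point of the left thumbwheel's rim, fixed on the box at x 22, y 58, z 92. The true rim stands anywhere from 6 above to 6 below it, each wheel differently, and this is not reported: find it by touch. All three axles are sprung: they give from about 2.5 N, then 3 N per mm, 7 mm to the stop
- wheel_mid_top (a point): nominal highest point of the middle thumbwheel's rim, fixed on the box at x 22, y 0, z 92. The true rim stands anywhere from 6 above to 6 below it, each wheel differently, and this is not reported: find it by touch. A wheel is turned by pressing a fingertip on its rim and dragging along box x; below about 3 N of pressure the fingertip slips, 6 to 8 N carries it well
- wheel_right_top (a point): nominal highest point of the right thumbwheel's rim, fixed on the box at x 22, y -58, z 92. The true rim stands anywhere from 6 above to 6 below it, each wheel differently, and this is not reported: find it by touch. Six faces carry 1 to 6 white pips as on a die; the number set is the face uppermost
- wheel_left (a joint): angle (rad, endless) of the left thumbwheel. 0: face 1 on top, pi/3: face 2 ... 5 pi/3: face 6, 2 pi: face 1 again (so also below 0). Grows as the wheel's top rolls away from the robot (box +x), 31 mm of rim travel per number. A sprung detent draws it to the nearest number once let go (over 30 degrees of turn carries it on to the next)
- wheel_mid (a joint): angle (rad, endless) of the middle thumbwheel. 0: face 1 on top, pi/3: face 2 ... 5 pi/3: face 6, 2 pi: face 1 again (so also below 0). Grows as the wheel's top rolls away from the robot (box +x), 31 mm of rim travel per number. A sprung detent draws it to the nearest number once let go (over 30 degrees of turn carries it on to the next)
- wheel_right (a joint): angle (rad, endless) of the right thumbwheel. 0: face 1 on top, pi/3: face 2 ... 5 pi/3: face 6, 2 pi: face 1 again (so also below 0). Grows as the wheel's top rolls away from the robot (box +x), 31 mm of rim travel per number. A sprung detent draws it to the nearest number once let go (over 30 degrees of turn carries it on to the next)
- bolt (a joint): travel (m) of the bolt tab along the lock box's -y (to the robot's right): 0 locked, 0.025 fully open. Drags with about 2.5 N, stays where left. Inside, pins stop it after 3 to 5 mm unless all three wheels show the code
- bolt_tab (a point): centre of the steel bolt tab, a block 22 (box x) x 14 (box y) x 18 high that stands on the top plate, its top 19 above the plate, 46 on the robot's side of the box's centre line (68 from the wheels' row), 12.5 left of the middle when locked; push its left (+y) side to slide it
- stone_a: bystander beside the lock box, to be left where it is: polished palm stone, 48x35x24, origin at the centre of its underside
- stone_b: bystander beside the lock box, to be left where it is: polished palm stone, 46x33x21, origin at the centre of its underside
- jar_a: bystander beside the lock box, to be left where it is: small round gem jar, 33 across, 22 high, origin at the centre of its underside
- jar_b: bystander beside the lock box, to be left where it is: small round gem jar, 33 across, 22 high, origin at the centre of its underside
- steel_loupe: bystander beside the lock box, to be left where it is: folded steel loupe, 25x45x14, origin at the centre of its underside

How it is judged (in metres and radians):
On the way:
1. all three wheels show the code 4-2-5 while the bolt is still locked ((value of joint wheel_left between -3.3416 and -2.9416 rad or value of joint wheel_left between 2.9416 and 3.3416 rad or value of joint wheel_left between 9.2248 and 9.6248 rad or value of joint wheel_left between 15.508 and 15.908 rad) and (value of joint wheel_mid between -5.436 and -5.036 rad or value of joint wheel_mid between 0.8472 and 1.2472 rad or value of joint wheel_mid between 7.1304 and 7.5304 rad or value of joint wheel_mid between 13.4136 and 13.8136 rad) and (value of joint wheel_right between -2.2944 and -1.8944 rad or value of joint wheel_right between 3.9888 and 4.3888 rad or value of joint wheel_right between 10.272 and 10.672 rad or value of joint wheel_right between 16.5552 and 16.9552 rad) and value of joint bolt below 0.006 m), for 0.2 s.
At the end, for the whole second after the job is handed in: the wheels show 4-2-5 from left to right, each within 0.2 rad of its face being uppermost, and the bolt stands at least 22 mm of its 25 mm to the right ((value of joint wheel_left between -3.3416 and -2.9416 rad or value of joint wheel_left between 2.9416 and 3.3416 rad or value of joint wheel_left between 9.2248 and 9.6248 rad or value of joint wheel_left between 15.508 and 15.908 rad) and (value of joint wheel_mid between -5.436 and -5.036 rad or value of joint wheel_mid between 0.8472 and 1.2472 rad or value of joint wheel_mid between 7.1304 and 7.5304 rad or value of joint wheel_mid between 13.4136 and 13.8136 rad) and (value of joint wheel_right between -2.2944 and -1.8944 rad or value of joint wheel_right between 3.9888 and 4.3888 rad or value of joint wheel_right between 10.272 and 10.672 rad or value of joint wheel_right between 16.5552 and 16.9552 rad) and value of joint bolt above 0.022 m); the robot touches nothing.
It fails at once if a wheel is pressed with more than 15 N (contact force between any of the arm, the fingers and wheel_left above 15 N or contact force between any of the arm, the fingers and wheel_mid above 15 N or contact force between any of the arm, the fingers and wheel_right above 15 N).
It fails at once if the bolt tab is pushed with more than 15 N (contact force between any of the fingers, the arm and bolt above 15 N).
It fails at once if a stone, jar or the loupe is moved more than 15 mm (distance of any of stone_a, stone_b, jar_a, jar_b, steel_loupe from where it was at the start of the episode above 0.015 m).
It also fails if it takes over 72 s, if anything falls off the work surface, if the arm or the gripper's body presses on something with over 40 N, if the wrist force passes 120 N, or if a joint passes its speed limit or range.

### The arm

A 7-joint arm with a two-finger parallel gripper is mounted at the origin on the work surface; the furniture and walls round the work are solid. World frame = base frame: x ahead of the robot, y to its left, z up, the work surface at z = 0. Lengths are in m, angles in degrees, forces in N, time in s.
With the tool pointing down it reaches from about 0.4 to 0.875 m from the base axis. Payload 19.3 kg.
Tool frame: the origin (TCP) lies between the finger pads; the fingertips stand 19 mm ahead of it and the grasp point (between the pads) is the TCP; z points along the fingers, y is the line along which they close (so a half turn about z gives the same grasp; the last joint's range is limited). The gripper opens to 85 mm and grips with 20 to 120 N. Pads are 22 mm wide; open, the fingers measure 114 mm over their backs; the gripper's body (76 mm by 85 mm) begins 54 mm behind the grasp point. The pads swing forward as they close: fully open they stand 13 mm farther back than shut.
Start: joints at [-77.934, 29.874, -2.08, 91.645, 1.215, 58.505, -6.463], TCP at [0.173, 0.601, 0.25] pointing down, gripper open.
Joint ranges: [-166.77, 166.77], [-17.47, 122.26], [-85.68, 81.53], [9.62, 139.38], [-72.42, 252.41], [9.2, 110.78], [-144.41, 144.41]. Speed limits (degrees/s): [108.29, 108.29, 136.94, 136.94, 172.46, 172.46, 172.46].

### API

Orientations are given as [roll, pitch, yaw] about the fixed x, y, z axes, in that order (R = Rz(yaw) Ry(pitch) Rx(roll)).
In Python, from cell import ctrl gives the robot as it stands.
- The arm moves only by the tool play_rows, never from a script. Its argument "moves" is text: rows parted by semicolons, each of 7 numbers parted by spaces: the shift along the tool's x, y, z in m, then the turn, a rotation vector about the tool's x, y, z in degrees, then the gripper's target within -1 to 1 (shut at 1, half-way at 0, fully open at -1). A call has 1 to 5 rows; each row shifts and turns the commanded pose from where the row before left it, along the tool's axes as they then stand; what a row does not reach is not made up. A row lasts 1/12 s, in which the tool goes at most 41.7 mm and 7.16 degrees, less where a joint would pass 70% of its speed; a pose out of reach is approached as far as the arm can. A call is refused whole if a number of a shift passes 0.0417 or a number of a turn 7.16, either way. A call with a gripper value outside its range is refused whole. The fingers move at their own pace and stop on an object; "squeeze" is the grip in N (left out, the last holds). Time passes only in rows, so rows that do not move let the fingers close. It gives the time, the measured TCP pose, the force, the opening and the grip force at its end, in the units of the state.
- ctrl.sense(): the state, without advancing time (a new reading comes with each control period).
- ctrl.get_image(name): name is "scene" or "top" or "wrist"; returns the picture (400x640x3 uint8, red, green, blue); there is no depth.
- ctrl.get_calibration(name): a dict with "fx", "fy", "cx", "cy" (pixels), "pose" (4x4, takes a point from camera to world coordinates); the wrist camera has in their place "tool_from_camera" (4x4, takes a point from camera to tool coordinates, whose origin is the TCP and whose axes are the flange's). Camera axes: x right, y up, looking along -z (the intrinsics and any distortion apply to the point x, -y, -z); pixel columns grow to the right and rows downward; lengths in m; the calibration is good to about 2 mm. A picture is of the moment at which its call begins: read the wrist's pose just before it. get_calibration takes no time and is no camera call.
- ctrl.job_done(): hands the job in; it is judged then, once.
The state is a dict: "clock": time; "joint_positions": joint angles; "dq": joint speeds; "tau": joint torques, N m; "tcp_pos": TCP position; "tool_rot": TCP orientation; "ft_force": force on the tool from outside, world axes, zero at the start; "moment": the same for the moment, N m; "opening": finger opening in m; "grasp_force": force on a finger pad.
Only numpy, scipy, OpenCV 4.12 (cv2) and the standard library are available. Lean on these libraries where they do the work, as an engineer would, in place of code of your own. Each camera call takes 0.05 s, during which the arm holds its last target. There are 200 camera calls.

## Working session

There is one attempt and no reset: what is moved stays moved. The work goes in short steps, Python scripts to look and compute and a tool call to move; the robot and the scene stay as the last step left them, time stands still between calls to the robot, and variables do not carry over. Pictures are saved under pics/ and viewed, at most 10 in all, crops included, and the job is handed in when it is done.

Besides the shell and the picture viewer there is one more tool, called as a command line: name --argument value ..., lists and objects as JSON in quotes. play_rows: Moves the arm, as the interface text tells. Its arguments: {"type":"object","properties":{"moves":{"type":"string"},"squeeze":{"type":"number"}},"required":["moves"]}

```bash
mkdir -p pics
python3 - <<'E'
from cell import ctrl
import cv2, numpy as np
print(ctrl.sense())
for n in ("scene","top"):
    c=ctrl.get_calibration(n); print(n,c)
    cv2.imwrite(f"pics/{n}0.png",ctrl.get_image(n)[:,:,::-1])
print(ctrl.get_calibration("wrist"))
E
```

```text
{'clock': 0.0, 'joint_positions': array([-77.9320107 ,  29.90890985,  -2.08392042,  91.67316765,
         1.21165915,  58.50485267,  -6.46463853]), 'dq': array([ 0.04678784, -0.03550899,  0.01156724, -0.0691555 , -0.02987586,
        0.00078345, -0.03681678]), 'tau': array([ 8.30592962e-04, -9.27125216e+01,  1.98035404e+00, -3.69922256e+01,
        1.78647588e-02,  8.30108591e-03,  2.20663662e-05]), 'tcp_pos': array([0.17312717, 0.60021318, 0.24973173]), 'tool_rot': array([-1.79934918e+02,  8.40646636e-04,  1.63908197e+02]), 'ft_force': array([-0.29518191, -0.65020547,  0.25100083]), 'moment': array([-0.04864198,  0.05317538,  0.01492548]), 'grasp_force': 0.0, 'opening': 0.08532841794728574}
scene {'fx': 457.0429536822608, 'fy': 457.0429536822608, 'cx': 315.4622100340245, 'cy': 202.45792903899434, 'pose': array([[ 0.71510471,  0.33155322, -0.61538421, -0.03499374],
       [-0.698918  ,  0.32429296, -0.63745408, -0.4949509 ],
       [-0.01178519,  0.88594951,  0.46363193,  0.48647187],
       [ 0.        ,  0.        ,  0.        ,  1.        ]])}
top {'fx': 412.08567483167093, 'fy': 412.08567483167093, 'cx': 313.804755205069, 'cy': 196.85040122212254, 'pose': array([[ 0.02617364,  0.97342292, -0.2275143 ,  0.2955643 ],
       [-0.99965578,  0.02507557, -0.00771595,  0.05194387],
       [-0.00180583,  0.22763794,  0.97374417,  0.97198462],
       [ 0.        ,  0.        ,  0.        ,  1.        ]])}
{'fx': 356.07976880033084, 'fy': 356.07976880033084, 'cx': 321.08790283742155, 'cy': 201.65573977543292, 'tool_from_camera': array([[-2.00271260e-04,  9.63383440e-01,  2.68127409e-01,
         6.54722831e-02],
       [ 9.99999869e-01,  6.65315813e-05,  5.07877245e-04,
         1.44251844e-03],
       [ 4.71441587e-04,  2.68127476e-01, -9.63383327e-01,
        -1.24324144e-01],
       [ 0.00000000e+00,  0.00000000e+00,  0.00000000e+00,
         1.00000000e+00]])}
```

View pics/top0.png

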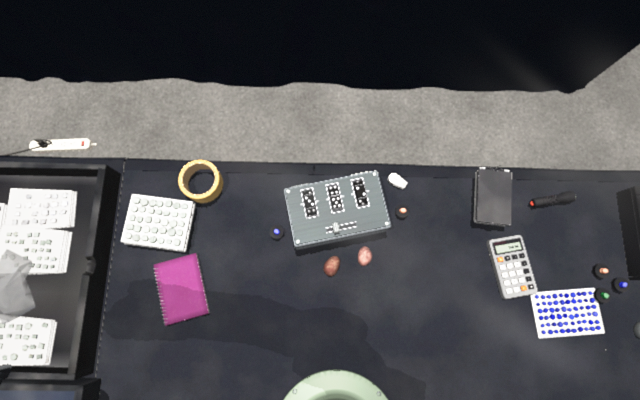

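View pics/scene0.png

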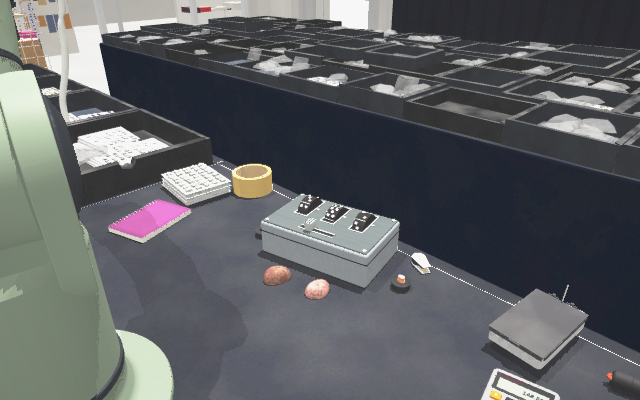

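The top view shows the box centred near (337,208) with the wheels at about (309,203), (335,198), (360,193) and the tab at about (336,228). The stones are at (331,266) and (365,256), the jars at (277,232) and (402,212), and the loupe at (398,181). Next I'll enlarge it.

Run:
```python
import cv2
a=cv2.imread("pics/top0.png")[160:260,270:400]
cv2.imwrite("pics/crop0.png",cv2.resize(a,None,fx=6,fy=6,interpolation=cv2.INTER_CUBIC))
```

```text
(no output)
```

View pics/crop0.png

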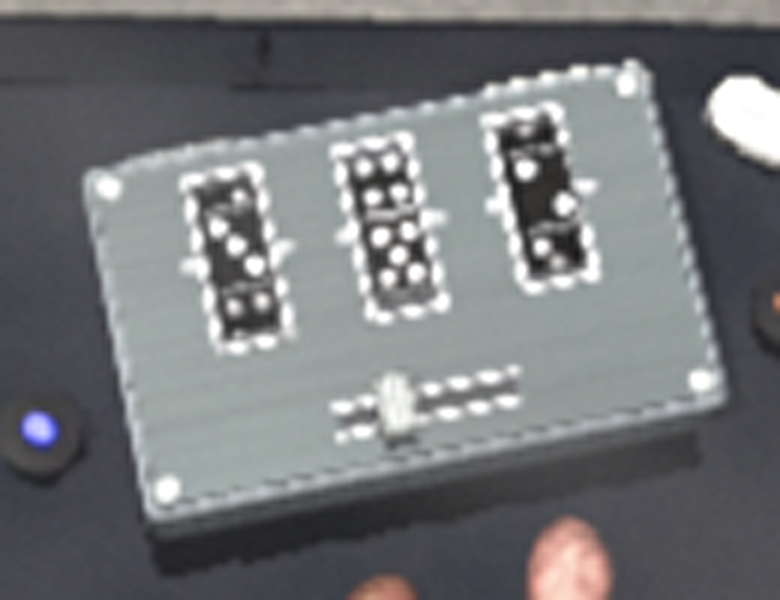

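The crop shows left on 3, right on 2, and the middle wheel halfway between 4 (far side) and 5 (near side). The plate corners are at crop (92,175), (640,70), (722,395) and (150,520). Now I'll fit the box pose.

```bash
cat > h.py <<'E'
from cell import ctrl
import numpy as np, cv2
from scipy.optimize import least_squares
from scipy.spatial.transform import Rotation as Ro
def proj(P,cal,pose):
    p=(np.asarray(P)-pose[:3,3])@pose[:3,:3]
    return np.c_[cal['cx']+cal['fx']*p[:,0]/-p[:,2], cal['cy']+cal['fy']*-p[:,1]/-p[:,2]]
def box2w(P,b):
    c,s=np.cos(b[2]),np.sin(b[2]); P=np.asarray(P,float)
    return np.c_[b[0]+c*P[:,0]-s*P[:,1], b[1]+s*P[:,0]+c*P[:,1], P[:,2]]
def fit(P,uv,cal,pose,b0=(0.5,0,0.17)):
    return least_squares(lambda b:(proj(box2w(P,b),cal,pose)-uv).ravel(),b0)
E
python3 - <<'E'
from h import *
c=ctrl.get_calibration("top")
uv=np.array([(92,175),(640,70),(722,395),(150,520),(236,248),(545,187)])/6+[270,160]-.4
P=[(.068,.11,.07),(.068,-.11,.07),(-.068,-.11,.07),(-.068,.11,.07),(.022,.058,.09),(.022,-.058,.09)]
r=fit(P,uv,c,c['pose']); b=r.x; print(b,np.degrees(b[2]),r.fun.round(1))
np.save("box.npy",b)
w=box2w([(.022,.058,.092),(.022,0,.092),(.022,-.058,.092),(-.046,.0125,.08)],b);print(w.round(4))
s=ctrl.sense();R=Ro.from_euler('xyz',s['tool_rot'],degrees=True).as_matrix()
print("tool delta to above mid, z .25:",(R.T@(np.r_[w[1][:2],.25]-s['tcp_pos'])).round(4), "yaw needed",np.degrees(b[2])+180)
E
```

```text
[0.48364095 0.00772569 0.22780076] 13.052022215415917 [-2.4 -0.8  1.  -2.   1.8  1.6 -0.7  0.8  0.1  0.1  0.1 -0. ]
[[ 0.492   0.0692  0.092 ]
 [ 0.5051  0.0127  0.092 ]
 [ 0.5182 -0.0438  0.092 ]
 [ 0.436   0.0095  0.08  ]]
tool delta to above mid, z .25: [-4.818e-01 -4.725e-01  3.000e-04] yaw needed 193.05202221541592
```

play_rows --moves "-0.0241 -0.0236 0 0 0 0 1;-0.0241 -0.0236 0 0 0 0 1;-0.0241 -0.0236 0 0 0 0 1;-0.0241 -0.0236 0 0 0 0 1;-0.0241 -0.0236 0 0 0 0 1" --squeeze 20

```text
clock: 0.52
tcp_pos: [0.2567, 0.4521, 0.2501]
tool_rot: [-180.0, -0.0, 163.9]
ft_force: [1.1, 1.1, -0.7]
opening: 0.0255
grasp_force: 0.0
```

play_rows --moves "-0.0241 -0.0236 0 0 0 0 1;-0.0241 -0.0236 0 0 0 0 1;-0.0241 -0.0236 0 0 0 0 1;-0.0241 -0.0236 0 0 0 0 1;-0.0241 -0.0236 0 0 0 0 1"

```text
clock: 0.93
tcp_pos: [0.3398, 0.3053, 0.2502]
tool_rot: [-180.0, -0.0, 163.9]
ft_force: [0.7, 0.3, 0.7]
opening: -0.0
grasp_force: 0.0
```

play_rows --moves "-0.0241 -0.0236 0 0 0 0 1;-0.0241 -0.0236 0 0 0 0 1;-0.0241 -0.0236 0 0 0 0 1;-0.0241 -0.0236 0 0 0 0 1;-0.0241 -0.0236 0 0 0 0 1"

```text
clock: 1.35
tcp_pos: [0.4229, 0.1586, 0.2503]
tool_rot: [180.0, -0.0, 163.9]
ft_force: [1.4, 0.5, -0.4]
opening: 0.0003
grasp_force: 0.0
```

play_rows --moves "-0.0241 -0.0236 0 0 0 0 1;-0.0241 -0.0236 0 0 0 0 1;-0.0241 -0.0236 0 0 0 0 1;-0.0241 -0.0236 0 0 0 0 1;-0.0241 -0.0236 0 0 0 0 1"

```text
clock: 1.77
tcp_pos: [0.506, 0.0118, 0.2502]
tool_rot: [-180.0, -0.0, 163.9]
ft_force: [0.3, 0.6, 0.4]
opening: -0.0
grasp_force: 0.0
```

play_rows --moves "0 0 0 0 0 -5.8 1;0 0 0 0 0 -5.8 1;0 0 0 0 0 -5.8 1;0 0 0 0 0 -5.8 1;0 0 0 0 0 -5.8 1"

```text
clock: 2.18
tcp_pos: [0.5054, 0.0133, 0.2501]
tool_rot: [180.0, -0.0, -166.8]
ft_force: [-1.0, 0.3, -0.3]
opening: -0.0
grasp_force: 0.0
```

play_rows --moves "0 0 0 0 0 0 1;0 0 0 0 0 0 1"

```text
clock: 2.35
tcp_pos: [0.5054, 0.0133, 0.2502]
tool_rot: [180.0, -0.0, -167.3]
ft_force: [-0.1, -0.5, 0.3]
opening: -0.0001
grasp_force: 0.0
```

Run:
```python
from h import *
s=ctrl.sense(); print(s)
I=ctrl.get_image("wrist"); np.save("s1.npy",np.r_[s['tcp_pos'],s['tool_rot']])
cv2.imwrite("pics/w1.png",I[:,:,::-1])
```

```text
{'clock': 2.35, 'joint_positions': array([-12.88112999,  19.13209233,   5.91523814, 109.68108414,
        -2.48519325,  51.32512128,  96.97863745]), 'dq': array([-0.60874855, -0.09293938,  0.76525412, -0.02078567, -0.17072731,
        0.0218987 , -1.58703555]), 'tau': array([ 5.48219718e-01, -6.96318841e+01,  2.52861813e+00, -3.38970423e+01,
        1.29679218e-01,  7.78188725e-03,  1.29485004e+00]), 'tcp_pos': array([0.50541694, 0.01326684, 0.25016311]), 'tool_rot': array([ 1.79994033e+02, -1.69756553e-02, -1.67285057e+02]), 'ft_force': array([-0.14531543, -0.47722286,  0.29150683]), 'moment': array([-0.0325555 ,  0.02708373,  0.02663254]), 'grasp_force': 0.0, 'opening': -8.024290039136128e-05}
```

View pics/w1.png

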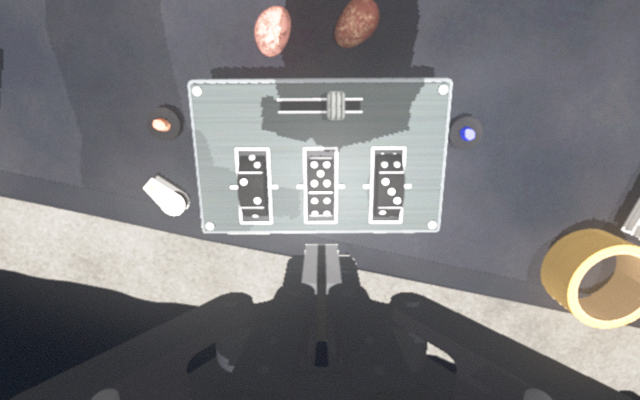

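The wrist view has the robot side at the top, with plate corners at (190,80), (452,79), (440,233) and (202,234). The slot centres are at (255,187), (320,187) and (387,187), and the tab is at (336,105). The readings are confirmed: right 2, left 3, middle midway with 5 nearer the robot and 4 farther.

```bash
cat >> h.py <<'E'
def delta(p,b,s=None):
    "tool-axis shift bringing fingertip (box coords p) there, yaw error"
    s=s or ctrl.sense();R=Ro.from_euler('xyz',s['tool_rot'],degrees=True).as_matrix()
    w=box2w([p],b)[0]+[0,0,.019]
    return (R.T@(w-s['tcp_pos'])).round(4), round((s['tool_rot'][2]-np.degrees(b[2])-180+180)%360-180,2)
E
python3 - <<'E'
from h import *
c=ctrl.get_calibration("wrist");s=np.load("s1.npy")
T=np.eye(4);T[:3,:3]=Ro.from_euler('xyz',s[3:],degrees=True).as_matrix();T[:3,3]=s[:3]
pose=T@c['tool_from_camera']
uv=np.array([(190,80),(452,79),(440,233),(202,234),(255,187),(320,187),(387,187)])
P=[(-.068,-.11,.07),(-.068,.11,.07),(.068,.11,.07),(.068,-.11,.07),(.022,-.058,.07),(.022,0,.07),(.022,.058,.07)]
r=fit(P,uv,c,pose);b=r.x;print(b,np.degrees(b[2]),r.fun.round(1))
np.save("box.npy",b)
for y in (.058,0,-.058): print(delta((.022,y,.1),b))
print(delta((-.046,.0125,.08),b), proj(box2w([(-.046,.0125,.08)],b),c,pose))
E
```

```text
[0.48986007 0.0094995  0.22424244] 12.848145661240054 [-5.2 -1.2  4.5 -0.9  1.7  2.7 -1.6  2.2 -0.2 -0.1  0.9 -0.2  0.  -0.4]
(array([-0.0058,  0.0578,  0.1312]), np.float64(-0.17))
(array([-0.006 , -0.0002,  0.1312]), np.float64(-0.17))
(array([-0.0062, -0.0582,  0.1312]), np.float64(-0.17))
(array([0.062 , 0.0121, 0.1512]), np.float64(-0.17)) [[336.28277509 106.65306182]]
```

play_rows --moves "0.0055 0.0289 0 0 0 0 1;0.0055 0.0289 0 0 0 0 1;0 0 0.04 0 0 0 1;0 0 0.04 0 0 0 1;0 0 0.03 0 0 0 1"

```text
clock: 2.82
tcp_pos: [0.4812, 0.0678, 0.1384]
tool_rot: [-180.0, -0.0, -167.2]
ft_force: [0.7, -0.5, -0.4]
opening: 0.0001
grasp_force: 0.0
```

play_rows --moves "0 0 0.017 0 0 0 1;0 0 0 0 0 0 1;0 0 0 0 0 0 1"

```text
clock: 3.07
tcp_pos: [0.4817, 0.0672, 0.1232]
tool_rot: [-180.0, -0.1, -167.2]
ft_force: [0.3, 0.2, 0.7]
opening: 0.0002
grasp_force: 0.0
```

Run:
```python
from h import *
s=ctrl.sense();print(s['tcp_pos'],s['ft_force'],delta((.005,.058,.1),np.load("box.npy")))
```

```text
[0.481658   0.06722809 0.12316704] [0.33017416 0.22245295 0.70415661] (array([-0.0002, -0.0001,  0.0042]), np.float64(-0.05))
```

play_rows --moves "0 0 0.005 0 0 0 1;0 0 0 0 0 0 1;0 0 0 0 0 0 1"

```text
clock: 3.32
tcp_pos: [0.4823, 0.0674, 0.1192]
tool_rot: [180.0, 0.1, -167.1]
ft_force: [0.2, 0.1, 1.6]
opening: 0.0002
grasp_force: 0.0
```

play_rows --moves "0 0 0.0015 0 0 0 1;0 0 0 0 0 0 1;0 0 0 0 0 0 1"

```text
clock: 3.57
tcp_pos: [0.482, 0.0673, 0.1171]
tool_rot: [180.0, 0.0, -167.1]
ft_force: [-0.3, -0.2, -0.1]
opening: 0.0001
grasp_force: 0.0
```

play_rows --moves "0 0 0.0015 0 0 0 1;0 0 0 0 0 0 1;0 0 0 0 0 0 1"

```text
clock: 3.82
tcp_pos: [0.4819, 0.0673, 0.1152]
tool_rot: [-180.0, -0.0, -167.1]
ft_force: [-0.4, -0.5, -0.2]
opening: -0.0004
grasp_force: 0.0
```

play_rows --moves "0 0 0.0015 0 0 0 1;0 0 0 0 0 0 1;0 0 0 0 0 0 1"

```text
clock: 4.07
tcp_pos: [0.4818, 0.0673, 0.1137]
tool_rot: [-180.0, -0.0, -167.1]
ft_force: [-0.2, 0.5, 0.2]
opening: -0.0001
grasp_force: 0.0
```

play_rows --moves "0 0 0.0015 0 0 0 1;0 0 0 0 0 0 1;0 0 0 0 0 0 1"

```text
clock: 4.32
tcp_pos: [0.4819, 0.0673, 0.1122]
tool_rot: [-180.0, -0.0, -167.1]
ft_force: [0.3, -0.8, -0.3]
opening: -0.0001
grasp_force: 0.0
```

play_rows --moves "0 0 0.0015 0 0 0 1;0 0 0 0 0 0 1;0 0 0 0 0 0 1"

```text
clock: 4.57
tcp_pos: [0.4818, 0.0673, 0.1107]
tool_rot: [-180.0, -0.0, -167.1]
ft_force: [-0.7, 0.7, 0.4]
opening: 0.0001
grasp_force: 0.0
```

play_rows --moves "0 0 0.0015 0 0 0 1;0 0 0 0 0 0 1;0 0 0 0 0 0 1"

```text
clock: 4.82
tcp_pos: [0.4819, 0.0673, 0.1093]
tool_rot: [-180.0, 0.0, -167.1]
ft_force: [-0.0, -0.5, 2.0]
opening: -0.0
grasp_force: 0.4
```

play_rows --moves "0 0 0.001 0 0 0 1;0 0 0 0 0 0 1;0 0 0 0 0 0 1"

```text
clock: 5.07
tcp_pos: [0.482, 0.0673, 0.1084]
tool_rot: [-180.0, 0.0, -167.1]
ft_force: [-0.2, -0.7, 4.3]
opening: -0.0002
grasp_force: 2.2
```

play_rows --moves "0 0 0.0005 0 0 0 1;0 0 0 0 0 0 1;0 0 0 0 0 0 1"

```text
clock: 5.32
tcp_pos: [0.482, 0.0673, 0.1079]
tool_rot: [-180.0, 0.0, -167.1]
ft_force: [-0.3, 0.2, 5.4]
opening: 0.0002
grasp_force: 2.8
```

play_rows --moves "-0.002 0 0 0 0 0 1;-0.002 0 0 0 0 0 1;-0.002 0 0 0 0 0 1"

```text
clock: 5.57
tcp_pos: [0.4874, 0.0685, 0.1078]
tool_rot: [180.0, -0.0, -167.1]
ft_force: [-1.6, -0.0, 7.0]
opening: -0.0001
grasp_force: 3.8
```

play_rows --moves "-0.002 0 0 0 0 0 1;-0.002 0 0 0 0 0 1;-0.002 0 0 0 0 0 1;-0.002 0 0 0 0 0 1"

```text
clock: 5.9
tcp_pos: [0.4957, 0.0705, 0.108]
tool_rot: [180.0, 0.0, -167.1]
ft_force: [-1.9, 0.3, 7.6]
opening: 0.0003
grasp_force: 3.6
```

play_rows --moves "-0.002 0 0 0 0 0 1;-0.002 0 0 0 0 0 1;-0.002 0 0 0 0 0 1"

```text
clock: 6.15
tcp_pos: [0.5018, 0.0719, 0.108]
tool_rot: [180.0, 0.0, -167.1]
ft_force: [0.4, 0.5, 6.1]
opening: -0.0001
grasp_force: 3.5
```

play_rows --moves "-0.002 0 0 0 0 0 1;-0.002 0 0 0 0 0 1;-0.002 0 0 0 0 0 1"

```text
clock: 6.4
tcp_pos: [0.508, 0.0733, 0.1081]
tool_rot: [180.0, 0.1, -167.1]
ft_force: [2.8, 0.8, 4.0]
opening: 0.0001
grasp_force: 2.5
```

play_rows --moves "-0.002 0 0 0 0 0 1;-0.002 0 0 0 0 0 1;-0.002 0 0 0 0 0 1"

```text
clock: 6.65
tcp_pos: [0.5129, 0.0744, 0.1077]
tool_rot: [180.0, -0.0, -167.1]
ft_force: [-0.7, 0.4, 0.8]
opening: 0.0003
grasp_force: 0.4
```

play_rows --moves "0 0 -0.01 0 0 0 1;0 0 -0.01 0 0 0 1;0 0 0 0 0 0 1;0 0 0 0 0 0 1"

```text
clock: 6.98
tcp_pos: [0.5133, 0.0745, 0.1287]
tool_rot: [180.0, 0.1, -167.1]
ft_force: [-0.1, -0.2, 0.2]
opening: -0.0
grasp_force: 0.0
```

Run:
```python
from h import *
s=ctrl.sense();print(s['tcp_pos'],delta((.030,0,.1),np.load("box.npy"),s))
cv2.imwrite("pics/w2.png",ctrl.get_image("wrist")[:,:,::-1])
```

```text
[0.5133218  0.07447274 0.12870823] (array([ 0.0074, -0.0581,  0.0097]), np.float64(0.06))
```

View pics/w2.png

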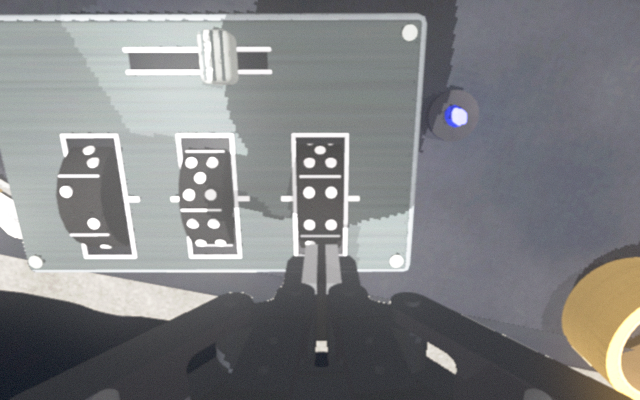

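Left now shows 4. Middle is still between 5 (near) and 4, and right shows 2. On to the middle wheel.

play_rows --moves "0.004 -0.029 0 0 0 0 1;0.0034 -0.029 0 0 0 0 1;0 0 0.0047 0 0 0 1;0 0 0.005 0 0 0 1;0 0 0 0 0 0 1"

```text
clock: 7.45
tcp_pos: [0.5182, 0.0165, 0.1171]
tool_rot: [180.0, -0.1, -167.1]
ft_force: [-0.6, 0.2, 0.2]
opening: -0.0003
grasp_force: 0.0
```

play_rows --moves "0 0 0.0015 0 0 0 1;0 0 0 0 0 0 1;0 0 0 0 0 0 1"

```text
clock: 7.7
tcp_pos: [0.5188, 0.0169, 0.1166]
tool_rot: [180.0, -0.0, -167.0]
ft_force: [0.3, -0.6, -0.4]
opening: -0.0001
grasp_force: 0.0
```

play_rows --moves "0 0 0.0015 0 0 0 1;0 0 0 0 0 0 1;0 0 0 0 0 0 1"

```text
clock: 7.95
tcp_pos: [0.5188, 0.0164, 0.1151]
tool_rot: [180.0, -0.0, -167.1]
ft_force: [0.6, 0.2, 0.2]
opening: -0.0002
grasp_force: 0.0
```

play_rows --moves "0 0 0.001 0 0 0 1;0 0 0 0 0 0 1;0 0 0 0 0 0 1"

```text
clock: 8.2
tcp_pos: [0.5188, 0.0163, 0.1141]
tool_rot: [-180.0, -0.0, -167.1]
ft_force: [0.5, -0.8, -1.3]
opening: 0.0001
grasp_force: 0.0
```

play_rows --moves "0 0 0.0015 0 0 0 1;0 0 0 0 0 0 1;0 0 0 0 0 0 1"

```text
clock: 8.45
tcp_pos: [0.5188, 0.0162, 0.1125]
tool_rot: [-180.0, -0.0, -167.1]
ft_force: [0.3, 0.3, -0.0]
opening: 0.0002
grasp_force: 0.0
```

play_rows --moves "0 0 0.0015 0 0 0 1;0 0 0 0 0 0 1;0 0 0 0 0 0 1"

```text
clock: 8.7
tcp_pos: [0.5188, 0.0162, 0.111]
tool_rot: [180.0, -0.0, -167.1]
ft_force: [-0.0, -0.6, 0.6]
opening: -0.0
grasp_force: 0.0
```

play_rows --moves "0 0 0.0015 0 0 0 1;0 0 0 0 0 0 1;0 0 0 0 0 0 1"

```text
clock: 8.95
tcp_pos: [0.5188, 0.0162, 0.1095]
tool_rot: [-180.0, -0.0, -167.1]
ft_force: [0.2, 0.5, -0.1]
opening: -0.0001
grasp_force: 0.0
```

play_rows --moves "0 0 0.0015 0 0 0 1;0 0 0 0 0 0 1;0 0 0 0 0 0 1"

```text
clock: 9.2
tcp_pos: [0.5188, 0.0163, 0.108]
tool_rot: [180.0, -0.0, -167.1]
ft_force: [0.3, 0.0, -0.4]
opening: 0.0001
grasp_force: 0.0
```

play_rows --moves "0 0 0.0015 0 0 0 1;0 0 0 0 0 0 1;0 0 0 0 0 0 1"

```text
clock: 9.45
tcp_pos: [0.5188, 0.0162, 0.1065]
tool_rot: [-180.0, -0.0, -167.1]
ft_force: [-0.3, -1.4, -1.0]
opening: -0.0
grasp_force: 0.0
```

play_rows --moves "0 0 0.0015 0 0 0 1;0 0 0 0 0 0 1;0 0 0 0 0 0 1"

```text
clock: 9.7
tcp_pos: [0.5189, 0.0162, 0.1051]
tool_rot: [-180.0, 0.0, -167.1]
ft_force: [0.3, -0.4, 1.7]
opening: -0.0002
grasp_force: 0.8
```

play_rows --moves "0 0 0.0013 0 0 0 1;0 0 0 0 0 0 1;0 0 0 0 0 0 1"

```text
clock: 9.95
tcp_pos: [0.519, 0.0163, 0.1039]
tool_rot: [-180.0, 0.0, -167.1]
ft_force: [-0.8, -0.3, 4.9]
opening: 0.0
grasp_force: 2.6
```

play_rows --moves "0.002 0 0 0 0 0 1;0.002 0 0 0 0 0 1;0.002 0 0 0 0 0 1"

```text
clock: 10.2
tcp_pos: [0.5131, 0.0149, 0.104]
tool_rot: [-180.0, 0.0, -167.1]
ft_force: [-1.1, -0.7, 6.5]
opening: 0.0001
grasp_force: 3.1
```

play_rows --moves "0.002 0 0 0 0 0 1;0.002 0 0 0 0 0 1;0.002 0 0 0 0 0 1"

```text
clock: 10.45
tcp_pos: [0.507, 0.0135, 0.104]
tool_rot: [-180.0, 0.0, -167.1]
ft_force: [-1.3, -0.9, 6.5]
opening: 0.0001
grasp_force: 3.2
```

play_rows --moves "0.002 0 0 0 0 0 1;0.002 0 0 0 0 0 1;0.002 0 0 0 0 0 1"

```text
clock: 10.7
tcp_pos: [0.5015, 0.0122, 0.104]
tool_rot: [-180.0, 0.0, -167.1]
ft_force: [3.7, 0.0, 6.5]
opening: -0.0003
grasp_force: 3.1
```

play_rows --moves "0.002 0 0 0 0 0 1;0.002 0 0 0 0 0 1;0 0 0 0 0 0 1"

```text
clock: 10.95
tcp_pos: [0.4976, 0.0113, 0.1041]
tool_rot: [-180.0, 0.1, -167.1]
ft_force: [1.4, 0.1, 5.1]
opening: -0.0001
grasp_force: 2.6
```

play_rows --moves "0 0 -0.012 0 0 0 1;-0.012 0 0 0 0 0 1;-0.012 0 0 0 0 0 1;0 0 0 0 0 0 1"

```text
clock: 11.28
tcp_pos: [0.5224, 0.0173, 0.1159]
tool_rot: [-180.0, 0.1, -167.1]
ft_force: [-0.6, 0.9, -0.5]
opening: 0.0001
grasp_force: 0.0
```

Run:
```python
from h import *
s=ctrl.sense();print(s['tcp_pos'],delta((.030,0,.1),np.load("box.npy"),s))
cv2.imwrite("pics/w3.png",ctrl.get_image("wrist")[:,:,::-1])
```

```text
[0.52244708 0.01727488 0.11593443] (array([ 0.0035, -0.0003, -0.0031]), np.float64(0.09))
```

View pics/w3.png

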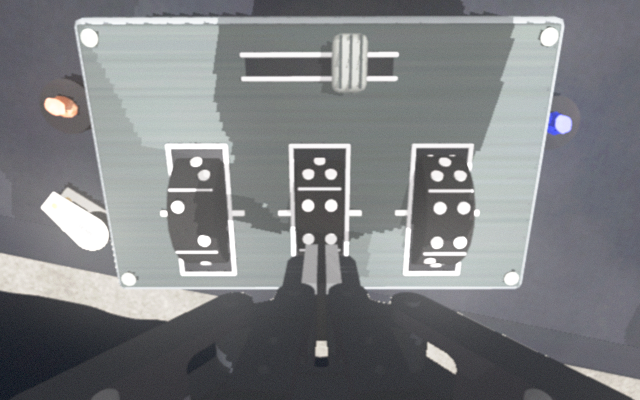

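Middle now sits squarely on 4. Two more single-number strokes towards the robot will bring it to 2.

play_rows --moves "0 0 0.008 0 0 0 1;0 0 0.003 0 0 0 1;0 0 0.0016 0 0 0 1;0 0 0 0 0 0 1;0 0 0 0 0 0 1"

```text
clock: 11.75
tcp_pos: [0.5205, 0.0166, 0.103]
tool_rot: [180.0, -0.0, -167.1]
ft_force: [-1.0, 0.3, 6.0]
opening: -0.0002
grasp_force: 3.4
```

play_rows --moves "0.002 0 0 0 0 0 1;0.002 0 0 0 0 0 1;0.002 0 0 0 0 0 1;0.002 0 0 0 0 0 1"

```text
clock: 12.08
tcp_pos: [0.5133, 0.015, 0.1034]
tool_rot: [-180.0, 0.1, -167.1]
ft_force: [1.5, 0.3, 8.2]
opening: -0.0001
grasp_force: 4.0
```

play_rows --moves "0.002 0 0 0 0 0 1;0.002 0 0 0 0 0 1;0.002 0 0 0 0 0 1;0.002 0 0 0 0 0 1"

```text
clock: 12.42
tcp_pos: [0.5051, 0.013, 0.1033]
tool_rot: [-180.0, 0.0, -167.1]
ft_force: [0.4, 0.8, 9.2]
opening: 0.0004
grasp_force: 4.1
```

play_rows --moves "0.002 0 0 0 0 0 1;0.002 0 0 0 0 0 1;0.002 0 0 0 0 0 1;0.002 0 0 0 0 0 1"

```text
clock: 12.75
tcp_pos: [0.4969, 0.0111, 0.1032]
tool_rot: [-180.0, -0.0, -167.1]
ft_force: [-1.8, -0.5, 7.0]
opening: 0.0001
grasp_force: 3.8
```

play_rows --moves "0.002 0 0 0 0 0 1;0.002 0 0 0 0 0 1;0 0 0 0 0 0 1"

```text
clock: 13.0
tcp_pos: [0.4921, 0.01, 0.1029]
tool_rot: [180.0, -0.1, -167.1]
ft_force: [-4.1, -0.9, 5.2]
opening: -0.0
grasp_force: 3.1
```

play_rows --moves "0 0 -0.012 0 0 0 1;-0.0145 0 0 0 0 0 1;-0.0145 0 0 0 0 0 1;0 0 0 0 0 0 1;0 0 0.006 0 0 0 1"

```text
clock: 13.42
tcp_pos: [0.5219, 0.0169, 0.1093]
tool_rot: [-180.0, 0.0, -167.1]
ft_force: [-1.1, -0.4, -0.6]
opening: 0.0
grasp_force: 0.0
```

play_rows --moves "0 0 0.004 0 0 0 1;0 0 0.002 0 0 0 1;0 0 0 0 0 0 1;0 0 0 0 0 0 1"

```text
clock: 13.75
tcp_pos: [0.5213, 0.0168, 0.1029]
tool_rot: [180.0, -0.0, -167.1]
ft_force: [-0.9, -0.2, 6.9]
opening: -0.0
grasp_force: 3.3
```

play_rows --moves "0.002 0 0 0 0 0 1;0.002 0 0 0 0 0 1;0.002 0 0 0 0 0 1;0.002 0 0 0 0 0 1"

```text
clock: 14.08
tcp_pos: [0.5141, 0.0151, 0.1033]
tool_rot: [-180.0, 0.1, -167.1]
ft_force: [2.3, 1.5, 8.3]
opening: -0.0001
grasp_force: 4.0
```

play_rows --moves "0.002 0 0 0 0 0 1;0.002 0 0 0 0 0 1;0.002 0 0 0 0 0 1;0.002 0 0 0 0 0 1"

```text
clock: 14.42
tcp_pos: [0.5059, 0.0132, 0.1033]
tool_rot: [-180.0, 0.0, -167.1]
ft_force: [0.6, -0.2, 8.2]
opening: 0.0002
grasp_force: 4.1
```

play_rows --moves "0.002 0 0 0 0 0 1;0.002 0 0 0 0 0 1;0.002 0 0 0 0 0 1;0.002 0 0 0 0 0 1"

```text
clock: 14.75
tcp_pos: [0.4977, 0.0113, 0.1031]
tool_rot: [-180.0, -0.0, -167.1]
ft_force: [-2.0, -0.1, 8.0]
opening: -0.0
grasp_force: 4.0
```

play_rows --moves "0.002 0 0 0 0 0 1;0.002 0 0 0 0 0 1;0 0 0 0 0 0 1"

```text
clock: 15.0
tcp_pos: [0.4929, 0.0102, 0.1029]
tool_rot: [180.0, -0.1, -167.1]
ft_force: [-3.0, -1.3, 6.5]
opening: -0.0
grasp_force: 3.3
```

play_rows --moves "0 0 -0.01 0 0 0 1;0 0 -0.01 0 0 0 1;0 0 0 0 0 0 1;0 0 0 0 0 0 1"

```text
clock: 15.33
tcp_pos: [0.4949, 0.0107, 0.1241]
tool_rot: [-180.0, 0.1, -167.1]
ft_force: [0.1, -0.6, 0.3]
opening: 0.0002
grasp_force: 0.0
```

Run:
```python
from h import *
s=ctrl.sense();print(s['tcp_pos'],delta((.004,-.058,.1),np.load("box.npy"),s))
cv2.imwrite("pics/w4.png",ctrl.get_image("wrist")[:,:,::-1])
```

```text
[0.49492594 0.01073618 0.12406648] (array([ 0.0013, -0.0581,  0.0051]), np.float64(0.06))
```

View pics/w4.png

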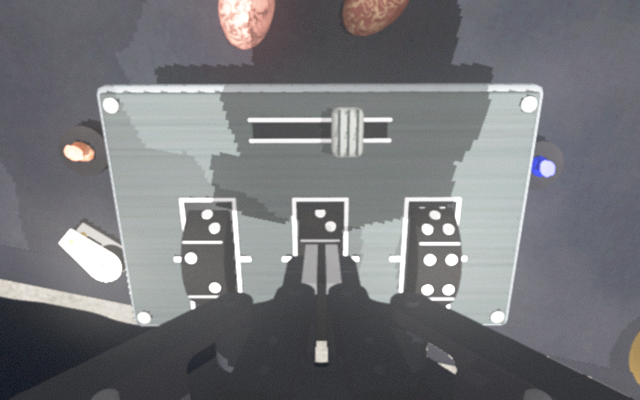

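Middle looks to be on 2: the 3 is on its near face and the separator lines up with the right wheel's. Now the right wheel, which needs +3.

play_rows --moves "0.0013 -0.029 0 0 0 0 1;0 -0.0291 0 0 0 0 1;0 0 0.004 0 0 0 1;0 0 0.0015 0 0 0 1;0 0 0 0 0 0 1"

```text
clock: 15.8
tcp_pos: [0.5058, -0.046, 0.1171]
tool_rot: [180.0, -0.1, -167.1]
ft_force: [-0.3, 0.5, -0.1]
opening: 0.0004
grasp_force: 0.0
```

play_rows --moves "0 0 0.0015 0 0 0 1;0 0 0 0 0 0 1;0 0 0 0 0 0 1"

```text
clock: 16.05
tcp_pos: [0.5061, -0.0456, 0.1162]
tool_rot: [180.0, -0.0, -167.0]
ft_force: [0.0, -0.7, 0.4]
opening: -0.0002
grasp_force: 0.0
```

play_rows --moves "0 0 0.0015 0 0 0 1;0 0 0 0 0 0 1;0 0 0 0 0 0 1"

```text
clock: 16.3
tcp_pos: [0.5061, -0.0461, 0.1147]
tool_rot: [180.0, -0.0, -167.1]
ft_force: [0.8, -0.1, 0.1]
opening: -0.0003
grasp_force: 0.0
```

play_rows --moves "0 0 0.0015 0 0 0 1;0 0 0 0 0 0 1;0 0 0 0 0 0 1"

```text
clock: 16.55
tcp_pos: [0.5061, -0.0462, 0.1131]
tool_rot: [180.0, -0.0, -167.1]
ft_force: [-0.5, 0.2, 0.3]
opening: -0.0002
grasp_force: 0.0
```

play_rows --moves "0 0 0.0015 0 0 0 1;0 0 0 0 0 0 1;0 0 0 0 0 0 1"

```text
clock: 16.8
tcp_pos: [0.5061, -0.0463, 0.1116]
tool_rot: [180.0, -0.0, -167.1]
ft_force: [-0.6, -0.1, 0.5]
opening: -0.0002
grasp_force: 0.0
```

play_rows --moves "0 0 0.0015 0 0 0 1;0 0 0 0 0 0 1;0 0 0 0 0 0 1"

```text
clock: 17.05
tcp_pos: [0.5061, -0.0463, 0.1101]
tool_rot: [180.0, -0.0, -167.1]
ft_force: [0.4, -1.0, 0.3]
opening: -0.0003
grasp_force: 0.0
```

play_rows --moves "0 0 0.0015 0 0 0 1;0 0 0 0 0 0 1;0 0 0 0 0 0 1"

```text
clock: 17.3
tcp_pos: [0.5061, -0.0463, 0.1086]
tool_rot: [180.0, -0.0, -167.1]
ft_force: [1.5, -0.3, -0.0]
opening: 0.0001
grasp_force: 0.0
```

play_rows --moves "0 0 0.0015 0 0 0 1;0 0 0 0 0 0 1;0 0 0 0 0 0 1"

```text
clock: 17.55
tcp_pos: [0.5061, -0.0463, 0.1071]
tool_rot: [-180.0, -0.0, -167.1]
ft_force: [0.2, 0.1, 0.1]
opening: -0.0004
grasp_force: 0.0
```

play_rows --moves "0 0 0.0013 0 0 0 1;0 0 0 0 0 0 1;0 0 0 0 0 0 1"

```text
clock: 17.8
tcp_pos: [0.5062, -0.0463, 0.1059]
tool_rot: [-180.0, 0.0, -167.1]
ft_force: [-0.3, 0.6, 2.3]
opening: -0.0001
grasp_force: 1.3
```

play_rows --moves "0 0 0.0012 0 0 0 1;0 0 0 0 0 0 1;0 0 0 0 0 0 1"

```text
clock: 18.05
tcp_pos: [0.5062, -0.0463, 0.1048]
tool_rot: [-180.0, 0.0, -167.1]
ft_force: [-0.5, -0.0, 4.9]
opening: 0.0
grasp_force: 2.8
```

play_rows --moves "-0.002 0 0 0 0 0 1;-0.002 0 0 0 0 0 1;-0.002 0 0 0 0 0 1;-0.002 0 0 0 0 0 1"

```text
clock: 18.38
tcp_pos: [0.5139, -0.0445, 0.1048]
tool_rot: [180.0, -0.0, -167.1]
ft_force: [-1.6, 0.3, 8.7]
opening: 0.0001
grasp_force: 4.2
```

play_rows --moves "-0.002 0 0 0 0 0 1;-0.002 0 0 0 0 0 1;-0.002 0 0 0 0 0 1;-0.002 0 0 0 0 0 1"

```text
clock: 18.72
tcp_pos: [0.5221, -0.0426, 0.105]
tool_rot: [-180.0, 0.0, -167.1]
ft_force: [-0.9, 0.9, 8.0]
opening: -0.0001
grasp_force: 4.0
```

play_rows --moves "-0.002 0 0 0 0 0 1;-0.002 0 0 0 0 0 1;-0.002 0 0 0 0 0 1;-0.002 0 0 0 0 0 1"

```text
clock: 19.05
tcp_pos: [0.5303, -0.0407, 0.1051]
tool_rot: [-180.0, 0.1, -167.1]
ft_force: [2.5, 1.2, 7.2]
opening: -0.0002
grasp_force: 3.7
```

play_rows --moves "-0.002 0 0 0 0 0 1;-0.002 0 0 0 0 0 1;0 0 0 0 0 0 1"

```text
clock: 19.3
tcp_pos: [0.5347, -0.0397, 0.1051]
tool_rot: [-180.0, 0.1, -167.1]
ft_force: [3.7, 1.6, 4.8]
opening: 0.0001
grasp_force: 2.9
```

Good pattern. I'll repeat it twice.

play_rows --moves "0 0 -0.012 0 0 0 1;0.014 0 0 0 0 0 1;0.014 0 0 0 0 0 1;0 0 0 0 0 0 1;0 0 0.006 0 0 0 1"

```text
clock: 19.72
tcp_pos: [0.5064, -0.0464, 0.1113]
tool_rot: [-180.0, 0.1, -167.1]
ft_force: [1.1, -0.1, 1.2]
opening: -0.0001
grasp_force: 0.0
```

play_rows --moves "0 0 0.004 0 0 0 1;0 0 0.002 0 0 0 1;0 0 0 0 0 0 1;0 0 0 0 0 0 1"

```text
clock: 20.05
tcp_pos: [0.5066, -0.0461, 0.1044]
tool_rot: [-180.0, 0.0, -167.1]
ft_force: [-1.4, -0.3, 7.6]
opening: 0.0002
grasp_force: 3.5
```

play_rows --moves "-0.002 0 0 0 0 0 1;-0.002 0 0 0 0 0 1;-0.002 0 0 0 0 0 1;-0.002 0 0 0 0 0 1"

```text
clock: 20.38
tcp_pos: [0.5142, -0.0444, 0.1045]
tool_rot: [180.0, -0.0, -167.1]
ft_force: [-2.0, -0.0, 9.5]
opening: 0.0002
grasp_force: 4.7
```

play_rows --moves "-0.002 0 0 0 0 0 1;-0.002 0 0 0 0 0 1;-0.002 0 0 0 0 0 1;-0.002 0 0 0 0 0 1"

```text
clock: 20.72
tcp_pos: [0.5226, -0.0424, 0.1047]
tool_rot: [-180.0, 0.0, -167.1]
ft_force: [-0.8, 1.3, 8.9]
opening: 0.0001
grasp_force: 4.5
```

play_rows --moves "-0.002 0 0 0 0 0 1;-0.002 0 0 0 0 0 1;-0.002 0 0 0 0 0 1;-0.002 0 0 0 0 0 1"

```text
clock: 21.05
tcp_pos: [0.5307, -0.0405, 0.1048]
tool_rot: [-180.0, 0.1, -167.1]
ft_force: [1.4, 0.6, 8.6]
opening: 0.0003
grasp_force: 4.1
```

play_rows --moves "-0.002 0 0 0 0 0 1;-0.002 0 0 0 0 0 1;0 0 0 0 0 0 1"

```text
clock: 21.3
tcp_pos: [0.5352, -0.0395, 0.1048]
tool_rot: [-180.0, 0.1, -167.1]
ft_force: [3.3, 1.6, 5.0]
opening: -0.0001
grasp_force: 3.2
```

play_rows --moves "0 0 -0.012 0 0 0 1;0.0142 0 0 0 0 0 1;0.0142 0 0 0 0 0 1;0 0 0 0 0 0 1;0 0 0.006 0 0 0 1"

```text
clock: 21.72
tcp_pos: [0.5063, -0.0464, 0.111]
tool_rot: [-180.0, 0.1, -167.1]
ft_force: [1.0, 0.0, -0.2]
opening: 0.0001
grasp_force: 0.0
```

play_rows --moves "0 0 0.004 0 0 0 1;0 0 0.0018 0 0 0 1;0 0 0 0 0 0 1;0 0 0 0 0 0 1"

```text
clock: 22.05
tcp_pos: [0.5063, -0.0461, 0.1045]
tool_rot: [180.0, 0.0, -167.1]
ft_force: [-0.7, 0.7, 6.9]
opening: -0.0001
grasp_force: 3.2
```

play_rows --moves "-0.002 0 0 0 0 0 1;-0.002 0 0 0 0 0 1;-0.002 0 0 0 0 0 1;-0.002 0 0 0 0 0 1"

```text
clock: 22.38
tcp_pos: [0.514, -0.0444, 0.1046]
tool_rot: [180.0, -0.0, -167.1]
ft_force: [-2.8, 0.3, 9.2]
opening: 0.0001
grasp_force: 4.5
```

play_rows --moves "-0.002 0 0 0 0 0 1;-0.002 0 0 0 0 0 1;-0.002 0 0 0 0 0 1;-0.002 0 0 0 0 0 1"

```text
clock: 22.72
tcp_pos: [0.5222, -0.0425, 0.1048]
tool_rot: [-180.0, 0.0, -167.1]
ft_force: [-0.7, 0.6, 7.7]
opening: -0.0001
grasp_force: 4.3
```

play_rows --moves "-0.002 0 0 0 0 0 1;-0.002 0 0 0 0 0 1;-0.002 0 0 0 0 0 1;-0.002 0 0 0 0 0 1"

```text
clock: 23.05
tcp_pos: [0.5304, -0.0406, 0.1049]
tool_rot: [-180.0, 0.1, -167.1]
ft_force: [1.5, 1.3, 7.7]
opening: 0.0003
grasp_force: 3.9
```

play_rows --moves "-0.002 0 0 0 0 0 1;-0.002 0 0 0 0 0 1;0 0 0 0 0 0 1"

```text
clock: 23.3
tcp_pos: [0.5349, -0.0395, 0.1049]
tool_rot: [-180.0, 0.1, -167.1]
ft_force: [4.8, 1.9, 5.0]
opening: 0.0001
grasp_force: 3.2
```

play_rows --moves "0 0 -0.015 0 0 0 1;0 0 -0.03 0 0 0 1;0 0.029 -0.03 0 0 0 1;0 0.029 0 0 0 0 1;0 0 0 0 0 0 1"

```text
clock: 23.72
tcp_pos: [0.5203, 0.0218, 0.1808]
tool_rot: [179.9, 0.1, -166.8]
ft_force: [0.6, 0.9, -0.1]
opening: -0.0001
grasp_force: 0.0
```

play_rows --moves "0 0 0 0 0 0 1;0 0 0 0 0 0 1"

```text
clock: 23.88
tcp_pos: [0.5202, 0.0163, 0.1793]
tool_rot: [-180.0, -0.0, -167.1]
ft_force: [-0.7, -0.4, -0.9]
opening: 0.0001
grasp_force: 0.0
```

Run:
```python
from h import *
b=np.load("box.npy")
s=ctrl.sense();print(s['tcp_pos'],delta((-.05,.045,.1),b,s))
c=ctrl.get_calibration("wrist")
T=np.eye(4);T[:3,:3]=Ro.from_euler('xyz',s['tool_rot'],degrees=True).as_matrix();T[:3,3]=s['tcp_pos']
print(proj(box2w([(-.046,.0125,.089),(-.046,.0195,.089),(-.046,.0055,.089),(.022,.058,.07),(.022,-.058,.07)],b),c,T@c['tool_from_camera']))
cv2.imwrite("pics/w5.png",ctrl.get_image("wrist")[:,:,::-1])
```

```text
[0.52023548 0.01630523 0.1792867 ] (array([0.081 , 0.0453, 0.0603]), np.float64(0.09))
[[343.37641865  80.90297558]
 [355.61907003  80.91945512]
 [331.13401339  80.88649637]
 [407.36430451 189.00466947]
 [235.32080365 188.75782885]]
```

View pics/w5.png

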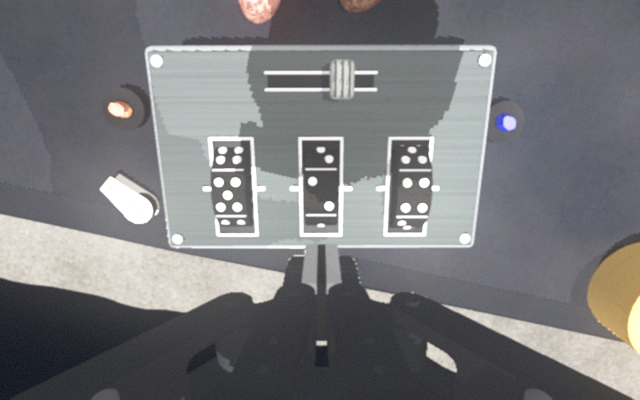

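The wheels read 4 (image right, which is the robot's left), 2, 5. The tab is still locked at (342,79), matching the prediction. Now the bolt.

play_rows --moves "0.0263 0.0151 0 0 0 0 1;0.0263 0.0151 0 0 0 0 1;0.0263 0.0151 0 0 0 0 1;0 0 0.03 0 0 0 1;0 0 0.03 0 0 0 1"

```text
clock: 24.35
tcp_pos: [0.4333, 0.0428, 0.1203]
tool_rot: [180.0, 0.2, -167.1]
ft_force: [2.3, 0.3, -0.6]
opening: 0.0001
grasp_force: 0.0
```

play_rows --moves "0 0 0.01 0 0 0 1;0 0 0 0 0 0 1;0 0 0 0 0 0 1"

```text
clock: 24.6
tcp_pos: [0.433, 0.0422, 0.1095]
tool_rot: [-180.0, -0.1, -167.2]
ft_force: [-0.7, -0.2, 0.0]
opening: -0.0002
grasp_force: 0.0
```

play_rows --moves "0 0 0.007 0 0 0 1;0 0 0.006 0 0 0 1;0 0 0 0 0 0 1;0 0 0 0 0 0 1"

```text
clock: 24.93
tcp_pos: [0.4331, 0.0428, 0.0969]
tool_rot: [-180.0, -0.0, -167.1]
ft_force: [-0.5, -0.1, 2.0]
opening: -0.0
grasp_force: 0.0
```

Run:
```python
from h import *
b=np.load("box.npy")
s=ctrl.sense();print(s['tcp_pos'],s['ft_force'],delta((-.048,.0195,.076),b,s))
cv2.imwrite("pics/w6.png",ctrl.get_image("wrist")[:,:,::-1])
```

```text
[0.43311272 0.04283637 0.09686538] [-0.49065276 -0.0699495   2.03554966] (array([ 0.0001, -0.0256,  0.0019]), np.float64(0.05))
```

View pics/w6.png

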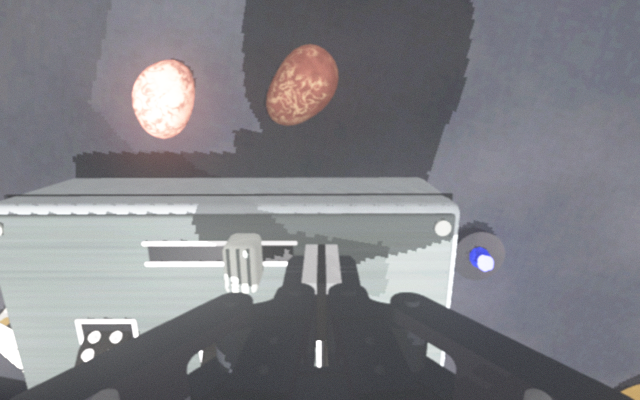

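The finger stands beside the tab, whose left face is at about column 262. The tab and fingers line up along x. Push slowly.

play_rows --moves "0 -0.002 0 0 0 0 1;0 -0.002 0 0 0 0 1;0 -0.002 0 0 0 0 1;0 -0.002 0 0 0 0 1;0 0 0 0 0 0 1"

```text
clock: 25.4
tcp_pos: [0.435, 0.0346, 0.097]
tool_rot: [-180.0, 0.0, -167.1]
ft_force: [-0.9, -0.1, 0.3]
opening: -0.0003
grasp_force: 0.0
```

play_rows --moves "0 -0.001 0 0 0 0 1;0 -0.001 0 0 0 0 1;0 -0.001 0 0 0 0 1;0 0 0 0 0 0 1"

```text
clock: 25.73
tcp_pos: [0.4356, 0.032, 0.0969]
tool_rot: [-180.0, -0.0, -167.1]
ft_force: [0.1, 0.0, -0.6]
opening: 0.0001
grasp_force: 0.0
```

play_rows --moves "0 -0.001 0 0 0 0 1;0 -0.001 0 0 0 0 1;0 -0.001 0 0 0 0 1;0 0 0 0 0 0 1"

```text
clock: 26.07
tcp_pos: [0.4362, 0.0293, 0.0968]
tool_rot: [180.0, -0.0, -167.1]
ft_force: [-0.6, 1.9, -0.2]
opening: 0.0002
grasp_force: 0.7
```

play_rows --moves "0 -0.001 0 0 0 0 1;0 -0.001 0 0 0 0 1;0 -0.001 0 0 0 0 1;0 0 0 0 0 0 1"

```text
clock: 26.4
tcp_pos: [0.4369, 0.0262, 0.0969]
tool_rot: [-180.0, -0.0, -167.1]
ft_force: [-0.5, 1.6, 0.2]
opening: -0.0002
grasp_force: 0.8
```

play_rows --moves "0 -0.001 0 0 0 0 1;0 -0.001 0 0 0 0 1;0 0 0 0 0 0 1"

```text
clock: 26.65
tcp_pos: [0.4374, 0.0242, 0.0969]
tool_rot: [-180.0, -0.0, -167.1]
ft_force: [-0.6, 3.1, -1.6]
opening: 0.0003
grasp_force: 0.8
```

play_rows --moves "0 -0.001 0 0 0 0 1;0 -0.001 0 0 0 0 1;0 0 0 0 0 0 1"

```text
clock: 26.9
tcp_pos: [0.4378, 0.0222, 0.0969]
tool_rot: [-180.0, 0.0, -167.1]
ft_force: [-0.2, 1.7, -0.8]
opening: 0.0001
grasp_force: 0.8
```

play_rows --moves "0 -0.001 0 0 0 0 1;0 0 0 0 0 0 1"

```text
clock: 27.07
tcp_pos: [0.438, 0.0213, 0.0969]
tool_rot: [-180.0, -0.0, -167.1]
ft_force: [-1.3, 2.1, -0.9]
opening: -0.0
grasp_force: 0.8
```

play_rows --moves "0 -0.002 0 0 0 0 1;0 -0.002 0 0 0 0 1;0 -0.002 0 0 0 0 1;0 -0.002 0 0 0 0 1;0 -0.002 0 0 0 0 1"

```text
clock: 27.48
tcp_pos: [0.4403, 0.0115, 0.0968]
tool_rot: [-180.0, 0.0, -167.1]
ft_force: [0.1, 2.9, -0.7]
opening: -0.0001
grasp_force: 1.1
```

play_rows --moves "0 -0.001 0 0 0 0 1;0 -0.001 0 0 0 0 1;0 0 0 0 0 0 1"

```text
clock: 27.73
tcp_pos: [0.4407, 0.0096, 0.0969]
tool_rot: [-180.0, 0.0, -167.1]
ft_force: [-0.0, 1.6, -0.1]
opening: 0.0002
grasp_force: 0.5
```

play_rows --moves "0 -0.001 0 0 0 0 1;0 -0.001 0 0 0 0 1;0 0 0 0 0 0 1"

```text
clock: 27.98
tcp_pos: [0.4412, 0.0077, 0.0969]
tool_rot: [-180.0, 0.0, -167.1]
ft_force: [0.4, 2.4, -1.2]
opening: 0.0002
grasp_force: 0.8
```

play_rows --moves "0 -0.001 0 0 0 0 1;0 0 0 0 0 0 1;0 0 0 0 0 0 1"

```text
clock: 28.23
tcp_pos: [0.4414, 0.0068, 0.0969]
tool_rot: [-180.0, 0.0, -167.1]
ft_force: [0.1, 2.1, -0.6]
opening: -0.0002
grasp_force: 0.7
```

play_rows --moves "0 -0.0005 0 0 0 0 1;0 0 0 0 0 0 1"

```text
clock: 28.4
tcp_pos: [0.4415, 0.0064, 0.0969]
tool_rot: [-180.0, 0.0, -167.1]
ft_force: [0.9, 2.6, 0.1]
opening: -0.0001
grasp_force: 1.0
```

play_rows --moves "0 -0.0005 0 0 0 0 1;0 0 0 0 0 0 1"

```text
clock: 28.57
tcp_pos: [0.4416, 0.0058, 0.0969]
tool_rot: [-180.0, 0.0, -167.1]
ft_force: [-0.7, 2.7, -0.4]
opening: -0.0002
grasp_force: 1.0
```

play_rows --moves "0 0.005 0 0 0 0 1;0 0.01 0 0 0 0 1;0 0 -0.03 0 0 0 1;0 0 -0.03 0 0 0 1;-0.03 0 -0.03 0 0 0 1"

```text
clock: 28.98
tcp_pos: [0.4628, 0.0267, 0.1872]
tool_rot: [180.0, -0.3, -167.1]
ft_force: [2.0, -0.8, -0.3]
opening: 0.0001
grasp_force: 0.0
```

play_rows --moves "-0.03 0 -0.02 0 0 0 1;0 0 0 0 0 0 1;0 0 0 0 0 0 1;0 0 0 0 0 0 1"

```text
clock: 29.32
tcp_pos: [0.4952, 0.0342, 0.2057]
tool_rot: [180.0, -0.1, -167.1]
ft_force: [-0.6, 0.2, -0.1]
opening: 0.0002
grasp_force: 0.0
```

Run:
```python
from h import *
b=np.load("box.npy")
s=ctrl.sense()
c=ctrl.get_calibration("wrist")
T=np.eye(4);T[:3,:3]=Ro.from_euler('xyz',s['tool_rot'],degrees=True).as_matrix();T[:3,3]=s['tcp_pos']
print(s['tcp_pos'],s['ft_force'],proj(box2w([(-.046,.0125,.089),(-.046,-.0125,.089),(-.046,-.0095,.089)],b),c,T@c['tool_from_camera']))
cv2.imwrite("pics/w7.png",ctrl.get_image("wrist")[:,:,::-1])
```

```text
[0.49524324 0.0342183  0.20573941] [-0.5640586   0.17722789 -0.09689689] [[305.43509741 115.97711761]
 [267.48955869 115.92540512]
 [272.04298647 115.93161056]]
```

View pics/w7.png

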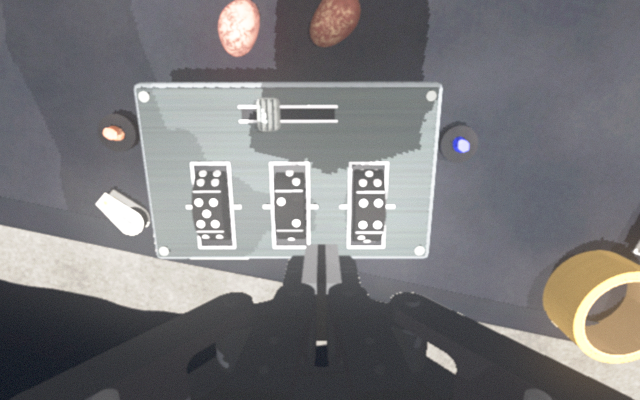

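The tab is at (267,115), which is the fully open position. The wheels read 4-2-5, the bystanders are where they were, and the arm is clear.

```bash
python3 -c "
from cell import ctrl
print(ctrl.job_done())"
```

```text
the job is handed in; nothing more can be done
None
```

The wheels show 4-2-5, the bolt is fully to the right, the arm touches nothing, and the job is handed in at about 29 s; the highest force read was about 9.5 N, and no verdict came back.

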